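Gather the loose studs in the caddy's cut-off corner

ROBOT

A 6-joint arm with a two-finger parallel gripper is mounted at the origin on the work surface. World frame = base frame: x ahead of the robot, y to its left, z up, the work surface at z = 0. Lengths are in m, angles in rad, forces in N, time in s.
With the tool pointing down it reaches from about 0.35 to 0.85 m from the base axis. Payload 8.1 kg.
Tool frame: the origin (TCP) lies at the very end of the fingers, on their centre line; the grasp point (between the pads) lies 19 mm behind it; z points along the fingers, y is the line along which they close (so a half turn about z gives the same grasp; the last joint's range is limited). The gripper opens to 93 mm and grips with 3 to 60 N. Pads are 15 mm wide; open, the fingers measure 128 mm over their backs; the gripper's body (75 mm by 188 mm) begins 65 mm behind the grasp point.
Start: joints at [-1.373, 0.13, 1.488, -0, 1.523, -0.085], TCP at [0.167, -0.576, 0.219] pointing down, gripper open.
Joint ranges: [-2.96, 2.96], [-0.89, 2.26], [0.02, 2.5], [-1.34, 4.48], [0, 2.73], [-2.66, 2.66]. Speed limits (rad/s): [2.39, 2.39, 2.79, 3.14, 3.14, 3.14].

INTERFACE

Orientations are given as a rotation vector (axis times angle).
In Python, from plant import monitor, eyes, ticket gives the robot as it stands.
- The arm moves only by the tool arm_command, never from a script. Its argument "deltas" is a list that holds one entry, the list of rows, each a list of 6 numbers: the shift along the world's x, y, z in cm, then the turn, a rotation vector about the world's x, y, z in degrees. In form: [[[tx, ty, tz, rx, ry, rz], ...]]. A call has 1 to 12 rows; each row shifts and turns the commanded pose from where the row before left it; what a row does not reach is not made up. A row lasts 1/12 s, in which the tool goes at most 41.7 mm and 7.16 degrees, less where a joint would pass 70% of its speed; a pose out of reach is approached as far as the arm can. A call is refused whole if a number of a shift passes 4.17 or a number of a turn 7.16, either way. A call with a gripper value outside its range is refused whole. "gripper" is the opening, from -1 (shut) to 1 (fully open), set as the call begins (left out, the last holds). The fingers move at their own pace and stop on an object; "squeeze" is the grip in N (left out, the last holds). Time passes only in rows, so rows that do not move let the fingers close. It gives the time, the measured TCP pose, the force, the opening and the grip force at its end, in the units of the state.
- monitor.read_state(): the state, without advancing time (a new reading comes with each control period).
- eyes.read_camera(name): name is "scene" or "top" or "wrist"; returns the picture (480x640x3 uint8, blue, green, red); there is no depth.
- eyes.camera_model(name): a dict with "fx", "fy", "cx", "cy" (pixels), "rvec" (rotation vector, rad) and "tvec" (3), from world to camera coordinates, as OpenCV has them. Camera axes: x right, y down, z forward; pixel columns grow to the right and rows downward; lengths in m; the calibration is good to about 2 mm. The wrist camera is an equidistant fisheye: a pixel r from the principal point sees the ray r / f radians off the axis. A picture is of the moment at which its call begins: read the wrist's pose just before it. camera_model takes no time and is no camera call; for the wrist camera it gives the pose at the moment of the call.
- ticket.close_job(): hands the job in; it is judged then, once.
The state is a dict: "t": time; "q": joint angles; "dq": joint speeds; "joint_torque": joint torques, N m; "tool_pos": TCP position; "orientation": TCP orientation; "force": force on the tool from outside, world axes, zero at the start; "wrist_torque": the same for the moment, N m; "opening": finger opening in m; "gripper_force": force on a finger pad.
Only numpy, scipy, OpenCV 4.12 (cv2) and the standard library are available. Lean on these libraries where they do the work, as an engineer would, in place of code of your own. Each camera call takes 0.05 s, during which the arm holds its last target. There are 200 camera calls.

TASK

Take the specimen caddy by its carrying bar and slide it, flat on the bench without lifting it, from the round mat it stands on to the middle of the empty round mat. There lift it a few centimetres clear of the bench and tilt it until all four loose brass studs have slid together into the cut-off corner. Finish while holding it still above that mat, tilted, with that corner lowest and the studs in it; leave the other things on the bench where they are.

Things in the scene. Friction and masses are not known exactly. Their poses are not given: they have to be found in the camera images.
- caddy: specimen caddy: open grey plastic tray, outside 170 (its x) by 120 (its y) by 42 mm high, walls and floor 4 mm, one corner cut off (towards its +x +y: a slanting wall 51 mm long at 45 degrees), a fixed steel carrying bar across its middle. Origin: centre of its underside, z up. Starts on one of two mats, turned widely. 0.4 to 0.65 kg with its studs
- caddy_grip (a point): middle of the caddy's carrying bar, 97 mm straight above the caddy's origin. The bar runs along the caddy's y, is 14 mm wide (along the caddy's x), 16 mm high (89 to 105 mm above the underside), 120 mm clear between its two uprights; below it is free space down to the studs, so fingers can straddle it from above
- caddy_corner (a point): on the caddy's inner floor, at the foot of the middle of the slanting wall of the cut-off corner: at (+63, +38, +4) mm in the caddy's frame
- mat_a: round black rubber bench mat, 220 mm across, thin grey circle near its rim, 1 mm thick and flat; things slide over it as if it were not there. Origin: its centre. The caddy always STARTS on this mat, within 12 mm of its centre
- mat_b: a second mat, the same as the first, which starts EMPTY, 0.24 to 0.42 m away to the robot's left or right of the first. Origin: its centre. The way straight across between the mats is free
- stud0: one of the four loose brass studs in the caddy: a plain disc 16 mm across, 10 mm high, 18 g, standing flat on the caddy's floor. Origin: centre of its underside. Polished: it starts to slide down the floor at a tilt of 8 to 12 degrees, but to slide along a wall that it also leans on takes 14 to 21
- stud1: one of the four loose brass studs in the caddy: a plain disc 16 mm across, 10 mm high, 18 g, standing flat on the caddy's floor. Origin: centre of its underside. Polished: it starts to slide down the floor at a tilt of 8 to 12 degrees, but to slide along a wall that it also leans on takes 14 to 21
- stud2: one of the four loose brass studs in the caddy: a plain disc 16 mm across, 10 mm high, 18 g, standing flat on the caddy's floor. Origin: centre of its underside. Polished: it starts to slide down the floor at a tilt of 8 to 12 degrees, but to slide along a wall that it also leans on takes 14 to 21
- stud3: one of the four loose brass studs in the caddy: a plain disc 16 mm across, 10 mm high, 18 g, standing flat on the caddy's floor. Origin: centre of its underside. Polished: it starts to slide down the floor at a tilt of 8 to 12 degrees, but to slide along a wall that it also leans on takes 14 to 21
- dish: bystander: closed glass culture dish, 60 mm across, 14 mm high. Origin: centre of its underside
- eyepiece: bystander: black microscope eyepiece standing up, 42 mm across, 52 mm high. Origin: centre of its underside
- tweezers: bystander: steel tweezers lying flat, about 115 mm long along their y, 6 mm high. Origin: on their underside, about 12 mm from the middle
- pen: bystander: marker pen lying flat, 155 mm long along its x, 12 mm high. Origin: on its underside, about 7 mm from the middle
- mouse: bystander: black computer mouse, 100 x 58 x 34 mm. Origin: centre of its underside
- jar: bystander: closed glass jar, 56 mm across, 75 mm high. Origin: centre of its underside
- small_tray: bystander: empty small grey tray without bar, 110 x 80 x 28 mm. Origin: centre of its underside

How it is judged:
By the outcome, as a careful person would: the job done as asked, in the order asked, and still so for the second after the job is handed in, while the arm keeps its last pose, push and grip.
It also fails if it takes over 48 s, if anything falls off the work surface, if the arm or the gripper's body presses on something with over 40 N, if the wrist force passes 120 N, or if a joint passes its speed limit or range.

## Working session

There is one attempt and no reset: what is moved stays moved. The work goes in short steps, Python scripts to look and compute and a tool call to move; the robot and the scene stay as the last step left them, time stands still between calls to the robot, and variables do not carry over. Pictures are saved under pics/ and viewed, at most 10 in all, crops included, and the job is handed in when it is done.

Besides the shell and the picture viewer there is one more tool, called after "Emit:" as name(argument=value, ...) on one line, values as JSON. arm_command: Moves the arm, as the interface text tells. Its arguments: {"type":"object","properties":{"deltas":{"type":"array"},"gripper":{"type":"number"},"squeeze":{"type":"number"}},"required":["deltas"]}

```bash
mkdir -p pics; cat > h.py <<'E'
import numpy as np,cv2
from plant import monitor,eyes,ticket
def ray(name,uv):
    m=eyes.camera_model(name);R=cv2.Rodrigues(np.array(m["rvec"],float))[0];t=np.array(m["tvec"],float).ravel()
    x=(uv[0]-m["cx"])/m["fx"];y=(uv[1]-m["cy"])/m["fy"]
    if name=="wrist":
        r=np.hypot(x,y);d=np.array([np.sin(r)*x/max(r,1e-9),np.sin(r)*y/max(r,1e-9),np.cos(r)])
    else: d=np.array([x,y,1.])
    return -R.T@t,R.T@d
def onz(name,uv,z):
    c,d=ray(name,uv);return c+d*(z-c[2])/d[2]
E
python3 - <<'E'
from h import *
print(monitor.read_state())
for n in("top","scene"):
    cv2.imwrite(f"pics/{n}0.png",eyes.read_camera(n));print(n,eyes.camera_model(n))
E
```

```text
{'t': 0.0, 'q': array([-1.37338679e+00,  1.31126802e-01,  1.48924256e+00,  3.68440377e-06,
        1.52298836e+00, -8.54066615e-02]), 'dq': array([-3.92825170e-04, -7.32954457e-04,  5.39672322e-04, -4.13746934e-04,
       -8.65763240e-05,  4.07888220e-04]), 'joint_torque': array([-1.08884840e-03, -5.59830987e+01, -4.91769075e+01,  7.66411331e-02,
        3.50846106e-02, -1.25898000e-04]), 'tool_pos': array([ 0.16734781, -0.57561961,  0.21762813]), 'orientation': array([-3.10849004e+00, -4.42518898e-01,  1.49331262e-04]), 'force': array([ 0.01781888, -0.45795687, -0.41928289]), 'wrist_torque': array([0.01539634, 0.0199931 , 0.03206785]), 'gripper_force': 0.0, 'opening': 0.09274463568886716}
top {'fx': 494.3661499431735, 'fy': 494.3661499431735, 'cx': 319.1933518537936, 'cy': 237.3815972256646, 'rvec': array([ 2.09704437, -2.13847447,  0.16330713]), 'tvec': array([0.04141058, 0.61407684, 1.10667567])}
scene {'fx': 541.4758986932594, 'fy': 541.4758986932594, 'cx': 310.1082133539965, 'cy': 240.48458524710236, 'rvec': array([ 1.94335667,  1.39019026, -0.62285011]), 'tvec': array([-0.22508365, -0.31302664,  1.64747085])}
```

View pics/top0.png

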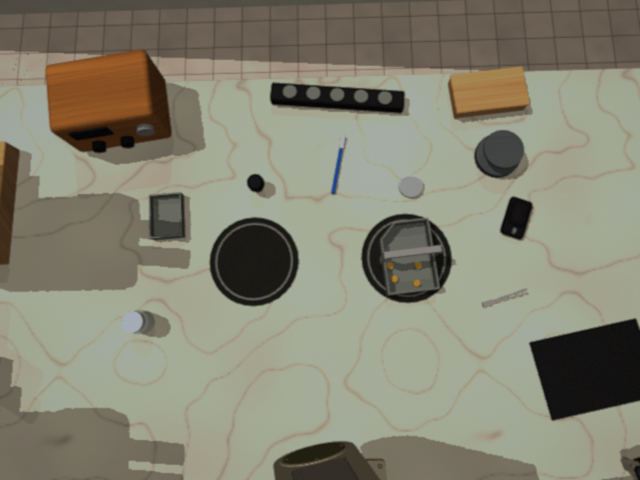

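View pics/scene0.png

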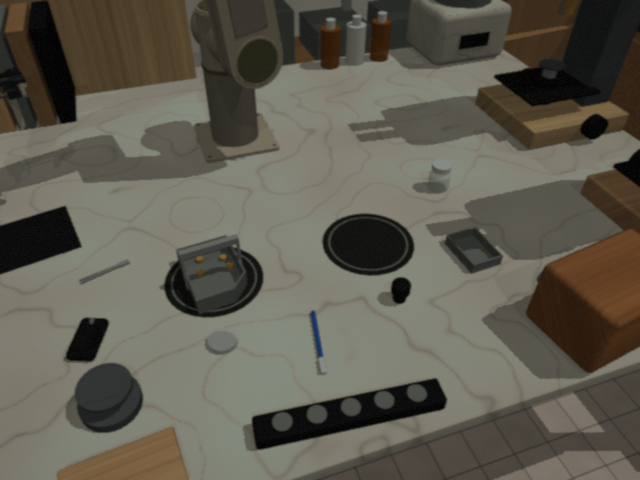

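Top view: the caddy stands at about (411,262) with its bar from (383,254) to (441,249). The empty mat is at (254,261), and the studs are on the robot side of the bar. I'll enlarge the caddy to find the cut corner.

```bash
python3 - <<'E'
from h import *
t=cv2.imread("pics/top0.png");s=cv2.imread("pics/scene0.png")
a=cv2.resize(t[205:310,355:460],(400,400),interpolation=cv2.INTER_CUBIC)
b=cv2.resize(s[220:325,160:265],(400,400),interpolation=cv2.INTER_CUBIC)
cv2.imwrite("pics/crop.png",np.hstack([a,b]))
m=(t.max(2)<60).astype(np.uint8)
for c in cv2.findContours(m,0,cv2.CHAIN_APPROX_NONE)[0]:
    if 1500<cv2.contourArea(c)<9000:
        e=cv2.fitEllipse(cv2.convexHull(c));print(e,onz("top",e[0],.001))
for uv in[(383,254),(441,249)]:print(onz("top",uv,.105))
E
```

```text
((589.92333984375, 366.7183532714844), (108.41224670410156, 131.4011993408203), 72.70042419433594) [ 0.30598369 -0.59225665  0.001     ]
((253.6306915283203, 261.3379821777344), (86.08165740966797, 88.12557220458984), 48.15570068359375) [0.56840798 0.19213816 0.001     ]
((336.28875732421875, 97.29920196533203), (28.266422271728516, 165.92359924316406), 93.77134704589844) [ 0.9920686  -0.02008671  0.001     ]
((88.99418640136719, 84.36723327636719), (118.81832885742188, 183.70982360839844), 123.97542572021484) [1.04787356e+00 6.30976593e-01 1.00000000e-03]
[ 0.56511681 -0.11314208  0.105     ]
[ 0.57364249 -0.2421701   0.105     ]
```

View pics/crop.png

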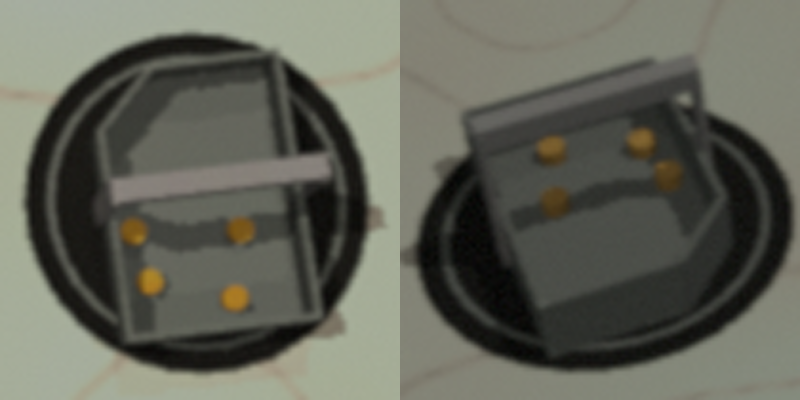

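The cut corner points to the upper left in the top view, which is world +x +y, so the caddy's yaw is small. All four studs are on the −x side. Next I'll measure the bar more precisely.

```bash
python3 - <<'E'
from h import *
t=cv2.imread("pics/top0.png");s=cv2.imread("pics/scene0.png")
P=lambda u,v:(355+u*.2625-.37,205+v*.2625-.37)
print("bar px colour",t[251,412],"rim",t[285,391])
c=t[205:310,355:460].astype(int)
g=((c.min(2)>100)&(c[:,:,2]>=c[:,:,1]+2)).astype(np.uint8)
g[:30]=0;g[62:]=0
n,l,st,_=cv2.connectedComponentsWithStats(g);k=1+st[1:,4].argmax()
ys,xs=np.nonzero(l==k);r=cv2.minAreaRect(np.c_[xs+355,ys+205].astype(np.float32));print(r,len(xs))
bp=cv2.boxPoints(r);ctr=onz("top",r[0],.105);print("ctr",ctr)
w=[onz("top",p,.105) for p in bp];e=max([w[1]-w[0],w[2]-w[1]],key=np.linalg.norm);e*=np.sign(e[1])
print("yaw",np.degrees(np.arctan2(-e[0],e[1])),np.linalg.norm(e))
R={n:onz("top",P(*p),.042) for n,p in dict(bl=(130,342),br=(320,318),tr=(275,52),cl=(100,130),ct=(148,72)).items()}
for n,p in R.items():print(n,p.round(4))
for a,b in(("bl","cl"),("br","tr")):
    d=R[b]-R[a];print("yaw x",np.degrees(np.arctan2(d[1],d[0])))
for a,b in(("br","bl"),("tr","ct")):
    d=R[b]-R[a];print("yaw y",np.degrees(np.arctan2(-d[0],d[1])))
print("centre rim",(R["bl"]+R["tr"])/2)
# scene: bar top edge ends crop (465,115),(697,60)-> height .105
for u,v in((68,122),(295,72)):
    print("scene bar",onz("scene",(160+u*.2625-.37,220+v*.2625-.37),.1))
E
```

```text
bar px colour [122 130 135] rim [55 61 60]
((412.0670471191406, 251.1036376953125), (6.405029773712158, 56.65138244628906), 83.6598129272461) 350
ctr [ 0.57026987 -0.17788746  0.105     ]
yaw 5.203964264457806 0.1260984345129928
bl [ 0.4792 -0.1294  0.042 ]
br [ 0.4915 -0.2453  0.042 ]
tr [ 0.6577 -0.2273  0.042 ]
cl [ 0.6106 -0.1164  0.042 ]
ct [ 0.6467 -0.1477  0.042 ]
yaw x 5.679028115167212
yaw x 6.202473572050679
yaw y 6.085367742936837
yaw y 7.842506556313188
centre rim [ 0.56843959 -0.17835851  0.042     ]
scene bar [ 0.56483686 -0.24474465  0.1       ]
scene bar [ 0.56501389 -0.11834687  0.1       ]
```

Emit:
arm_command(deltas=[[[1.5,1.5,0,0,0,3],[2.7,2.7,0,0,0,6],[2.8,2.8,0,0,0,6],[2.8,2.8,0,0,0,6],[2.8,2.8,0,0,0,6],[2.8,2.8,0,0,0,6],[2.8,2.8,0,0,0,6],[2.8,2.8,0,0,0,6],[2.8,2.8,0,0,0,6],[2.8,2.8,0,0,0,6],[2.8,2.8,0,0,0,6],[2.8,2.8,0,0,0,6]]], gripper=1)

```text
t: 1.1
tool_pos: [0.4903, -0.2523, 0.2183]
orientation: [-2.307, -2.132, 0.0]
force: [0.4, -0.9, -0.3]
opening: 0.0931
gripper_force: 0.0
```

Emit:
arm_command(deltas=[[[2.8,2.6,0,0,0,5],[2,1.9,-0.7,0,0,3],[1,1,-1,0,0,2.8],[0,0,0,0,0,0],[0,0,0,0,0,0],[0,0,0,0,0,0]]])

```text
t: 1.6
tool_pos: [0.5468, -0.1997, 0.2016]
orientation: [-2.103, -2.333, 0.001]
force: [-0.2, 0.6, 0.3]
opening: 0.0928
gripper_force: 0.0
```

```bash
cat > st.py <<'E'
from h import *
s=monitor.read_state();R=cv2.Rodrigues(s["orientation"])[0]
print(s["t"],s["tool_pos"].round(4),"toolz",R[:,2].round(3),"yaw y",np.degrees(np.arctan2(R[1,1],R[0,1])).round(2),"q",s["q"].round(2),"F",s["force"].round(1),"T",s["wrist_torque"].round(2),s["opening"],s["gripper_force"])
E
python3 st.py; python3 - <<'E'
from h import *
cv2.imwrite("pics/w1.png",eyes.read_camera("wrist"))
E
```

```text
1.6 [ 0.5468 -0.1997  0.2016] toolz [-0.001 -0.    -1.   ] yaw y 5.92 q [-0.44  0.09  1.56 -0.    1.49 -0.54] F [-0.2  0.6  0.3] T [-0.11 -0.11  0.  ] 0.09277170343766915 0.0
```

View pics/w1.png

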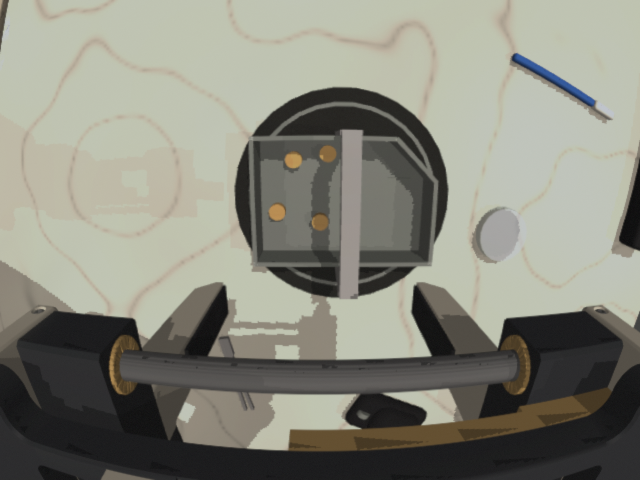

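Wrist view: the bar runs from (351,130) to (348,298), almost square to the fingers. I'll locate it from this calibrated view, which is closer.

```bash
python3 - <<'E'
from h import *
for uv in((340,130),(362,130),(339,298),(358,298)):print(onz("wrist",uv,.105).round(4))
a=(onz("wrist",(340,130),.105)+onz("wrist",(362,130),.105))/2;b=(onz("wrist",(339,298),.105)+onz("wrist",(358,298),.105))/2
e=a-b;print((a+b)/2,"yaw",np.degrees(np.arctan2(-e[0],e[1])),np.linalg.norm(e))
m=[onz("wrist",uv,.042) for uv in((250,138),(254,264),(432,265))];print(m, (m[0]+m[2])/2)
d=m[2]-m[1];print(np.degrees(np.arctan2(d[1],d[0])))
E
python3 st.py
```

```text
[ 0.5519 -0.1168  0.105 ]
[ 0.5672 -0.1149  0.105 ]
[ 0.5658 -0.2429  0.105 ]
[ 0.5806 -0.2415  0.105 ]
[ 0.56636728 -0.17902061  0.105     ] yaw 6.1368770634332135 0.1270467740138675
[array([ 0.47778813, -0.12947582,  0.042     ]), array([ 0.4888746 , -0.24537539,  0.042     ]), array([ 0.6580649, -0.2295532,  0.042    ])] [ 0.56792652 -0.17951451  0.042     ]
5.342599278618595
1.65 [ 0.5469 -0.2001  0.202 ] toolz [-0. -0. -1.] yaw y 5.88 q [-0.44  0.09  1.56 -0.    1.49 -0.54] F [ 0.4 -0.   0.4] T [-0.07 -0.08 -0.01] 0.09327094956152851 0.0
```

Emit:
arm_command(deltas=[[[1.1,1.1,0,0,0,0],[1,1,0,0,0,0],[0,0,-1.4,0,0,0],[0,0,-2.5,0,0,0],[0,0,-2.5,0,0,0],[0,0,-2.5,0,0,0],[0,0,-1.8,0,0,0],[0,0,-1,0,0,0],[0,0,-0.6,0,0,0],[0,0,0,0,0,0],[0,0,0,0,0,0],[0,0,0,0,0,0]]])

```text
t: 2.65
tool_pos: [0.5695, -0.1786, 0.0802]
orientation: [2.101, 2.333, 0.001]
force: [0.6, -0.2, 0.5]
opening: 0.0929
gripper_force: 0.0
```

```bash
python3 st.py
```

```text
2.65 [ 0.5695 -0.1786  0.0802] toolz [ 0.002 -0.001 -1.   ] yaw y 6.0 q [-0.39  0.22  1.64  0.    1.27 -0.49] F [ 0.6 -0.2  0.5] T [-0.04 -0.12  0.01] 0.09288171346115016 0.0
```

Emit:
arm_command(deltas=[[[-0.1,0,-0.2,0,0,0],[0,0,0,0,0,0],[0,0,0,0,0,0],[0,0,0,0,0,0],[0,0,0,0,0,0],[0,0,0,0,0,0],[0,0,0,0,0,0],[0,0,0,0,0,0],[0,0,0,0,0,0],[0,0,0,0,0,0],[0,0,0,0,0,0],[0,0,0,0,0,0]]], gripper=-1, squeeze=55)

```text
t: 3.65
tool_pos: [0.5675, -0.1782, 0.0766]
orientation: [-2.102, -2.335, -0.0]
force: [-0.1, 0.9, 0.0]
opening: 0.0173
gripper_force: 0.0
```

```bash
python3 st.py
```

```text
3.65 [ 0.5675 -0.1782  0.0766] toolz [-0.  0. -1.] yaw y 6.0 q [-0.39  0.23  1.65  0.    1.27 -0.5 ] F [-0.1  0.9  0. ] T [-0.05 -0.08  0.03] 0.01725422230772933 0.0
```

Still closing.

Emit:
arm_command(deltas=[[[0,0,0,0,0,0],[0,0,0,0,0,0],[0,0,0,0,0,0],[0,0,0,0,0,0],[0,0,0,0,0,0],[0,0,0,0,0,0]]])

```text
t: 4.15
tool_pos: [0.5673, -0.1782, 0.0766]
orientation: [-2.102, -2.335, 0.0]
force: [-0.9, 0.1, -0.3]
opening: 0.0137
gripper_force: 55.0
```

```bash
python3 st.py
```

```text
4.15 [ 0.5673 -0.1782  0.0766] toolz [-0.  0. -1.] yaw y 6.0 q [-0.39  0.23  1.65 -0.    1.27 -0.5 ] F [-0.9  0.1 -0.3] T [-0.05  0.12 -0.03] 0.013659102771866577 54.99865114688873
```

Emit:
arm_command(deltas=[[[0,0,-0.1,0,0,0],[0,0,0,0,0,0],[0,0.1,0,0,0,0],[0,0.3,0,0,0,0],[0,0.5,0,0,0,0],[0,0.5,0,0,0,0]]])

```text
t: 4.65
tool_pos: [0.5684, -0.1659, 0.077]
orientation: [2.1, 2.331, -0.001]
force: [0.4, 0.1, -3.4]
opening: 0.0132
gripper_force: 55.0
```

```bash
python3 st.py
```

```text
4.65 [ 0.5684 -0.1659  0.077 ] toolz [ 0.002 -0.003 -1.   ] yaw y 5.96 q [-0.37  0.22  1.66 -0.    1.26 -0.47] F [ 0.4  0.1 -3.4] T [-0.03 -0.24  0.08] 0.013171844046332816 54.99880492687225
```

Emit:
arm_command(deltas=[[[0,0.2,-0.2,0,0,0],[0,0,0,0,0,0],[0,0,0,0,0,0],[0,0,0,0,0,0]]])

```text
t: 4.98
tool_pos: [0.5684, -0.1645, 0.0766]
orientation: [2.1, 2.331, -0.002]
force: [-8.7, -7.5, 18.2]
opening: 0.0132
gripper_force: 55.0
```

```bash
python3 st.py
```

```text
4.9833 [ 0.5684 -0.1645  0.0766] toolz [ 0.002 -0.004 -1.   ] yaw y 5.98 q [-0.37  0.21  1.66 -0.    1.26 -0.47] F [-8.7 -7.5 18.2] T [-1.22  1.29  0.03] 0.01318129178105406 55.01363396644592
```

Emit:
arm_command(deltas=[[[0,0.2,0.1,0,0,0],[0,0.5,0,0,0,0],[0,0.8,0,0,0,0],[0,0.8,0,0,0,0],[0,0.8,0,0,0,0],[0,0.8,0,0,0,0],[0,0.8,0,0,0,0],[0,0.8,0,0,0,0]]])

```text
t: 5.65
tool_pos: [0.5693, -0.1099, 0.0776]
orientation: [2.098, 2.329, -0.002]
force: [0.8, -0.9, -4.0]
opening: 0.0134
gripper_force: 55.0
```

```bash
python3 st.py
```

```text
5.65 [ 0.5693 -0.1099  0.0776] toolz [ 0.004 -0.005 -1.   ] yaw y 5.98 q [-0.28  0.18  1.7  -0.    1.26 -0.38] F [ 0.8 -0.9 -4. ] T [-0.09 -0.31 -0.03] 0.013444513528721294 54.995840191841125
```

Emit:
arm_command(deltas=[[[0,0.3,-0.15,0.28,0.23,0],[0,0.1,0,0,0,0],[0,0,0,0,0,0],[0,0,0,0,0,0]]])

```text
t: 5.98
tool_pos: [0.5692, -0.1062, 0.0766]
orientation: [2.103, 2.334, -0.0]
force: [-6.4, -13.2, 18.6]
opening: 0.0137
gripper_force: 55.0
```

```bash
python3 st.py
```

```text
5.9833 [ 0.5692 -0.1062  0.0766] toolz [ 0. -0. -1.] yaw y 5.97 q [-0.27  0.19  1.69 -0.    1.26 -0.38] F [ -6.4 -13.2  18.6] T [-2.1   0.79 -0.06] 0.013667132839030339 54.961076974868774
```

Emit:
arm_command(deltas=[[[0,0.2,0,0,0,0],[0,0.5,0,0,0,0],[0,0.8,0,0,0,0],[0,0.8,0,0,0,0],[0,0.8,0,0,0,0],[0,0.8,0,0,0,0]]])

```text
t: 6.48
tool_pos: [0.5697, -0.0666, 0.0764]
orientation: [2.103, 2.333, 0.002]
force: [-11.5, -30.3, 51.1]
opening: 0.0136
gripper_force: 55.0
```

```bash
python3 st.py
```

```text
6.4833 [ 0.5697 -0.0666  0.0764] toolz [ 0.001  0.001 -1.   ] yaw y 5.95 q [-0.21  0.17  1.71  0.    1.26 -0.31] F [-11.5 -30.3  51.1] T [-5.66  1.85  0.06] 0.013633731090797666 55.01474976539612
```

Emit:
arm_command(deltas=[[[0,0.3,0.1,0,0,0],[0,0.5,0,0,0,0],[0,0.6,0,0,0,0],[0,0.6,0,0,0,0],[0,0.6,0,0,0,0],[0,0.6,0,0,0,0]]])

```text
t: 6.98
tool_pos: [0.5692, -0.0348, 0.0771]
orientation: [-2.103, -2.334, -0.0]
force: [1.2, -0.1, -4.7]
opening: 0.0138
gripper_force: 55.0
```

```bash
python3 st.py
```

```text
6.9833 [ 0.5692 -0.0348  0.0771] toolz [-0.  0. -1.] yaw y 5.96 q [-0.15  0.16  1.72  0.    1.26 -0.26] F [ 1.2 -0.1 -4.7] T [ 0.33 -0.27  0.05] 0.013758781112045947 54.99349057674408
```

Emit:
arm_command(deltas=[[[0,0.4,-0.06,0,0,0],[0,0.6,0,0,0,0],[0,0.6,0,0,0,0],[0,0.6,0,0,0,0],[0,0.6,0,0,0,0],[0,0.6,0,0,0,0]]])

```text
t: 7.48
tool_pos: [0.5699, -0.0041, 0.0793]
orientation: [2.1, 2.331, -0.005]
force: [-19.9, -34.1, 52.2]
opening: 0.0136
gripper_force: 55.0
```

```bash
python3 st.py
```

```text
7.4833 [ 0.5699 -0.0041  0.0793] toolz [ 0.001 -0.006 -1.   ] yaw y 5.95 q [-0.09  0.16  1.72 -0.01  1.26 -0.2 ] F [-19.9 -34.1  52.2] T [-6.26  3.45  0.12] 0.013610489362816522 55.03107726573944
```

```bash
python3 - <<'E'
from h import *
s=eyes.read_camera("scene")[150:330,150:450];cv2.imwrite("pics/s2.png",cv2.resize(s,(800,480),interpolation=cv2.INTER_CUBIC))
E
python3 st.py
```

```text
7.5333 [ 0.57   -0.0031  0.0797] toolz [ 0.001 -0.005 -1.   ] yaw y 5.97 q [-0.09  0.16  1.72 -0.    1.26 -0.19] F [-16.8 -26.8  40.6] T [-5.15  2.92  0.04] 0.01374547767093063 55.01626431941986
```

View pics/s2.png

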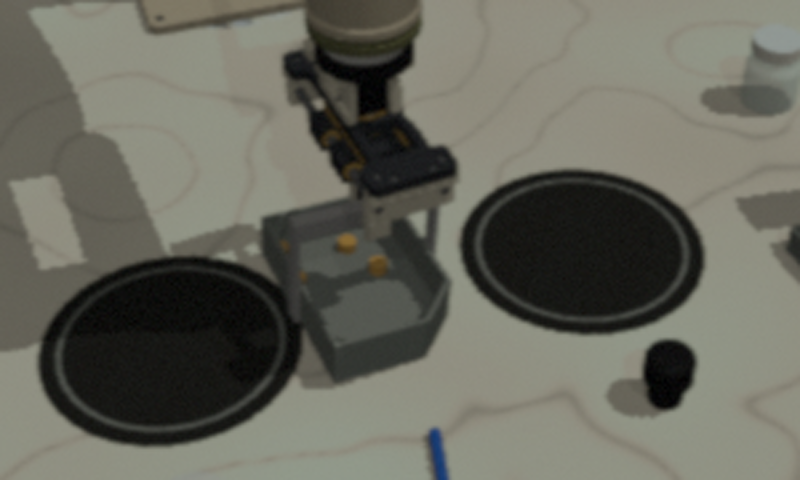

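The caddy has tipped slightly in the pads, because pressing down dragged its leading edge. I'll ease the load, open a little so it drops flat, regrip firmly, and slide on with no downward push.

Emit:
arm_command(deltas=[[[0,-0.1,0,0,0,0],[0,0,0,0,0,0],[0,0,0,0,0,0],[0,0,0,0,0,0],[0,0,0,0,0,0]]], gripper=-0.3)

```text
t: 7.95
tool_pos: [0.5667, 0.0016, 0.0724]
orientation: [-2.096, -2.329, -0.0]
force: [0.0, -0.2, -0.1]
opening: 0.0323
gripper_force: 0.0
```

```bash
python3 st.py
```

```text
7.95 [0.5667 0.0016 0.0724] toolz [-0.006  0.006 -1.   ] yaw y 6.03 q [-0.09  0.16  1.73  0.01  1.26 -0.2 ] F [ 0.  -0.2 -0.1] T [-0.01 -0.08 -0.03] 0.032292684123533415 0.0
```

Emit:
arm_command(deltas=[[[0.2,0,0.45,-0.35,-0.35,0],[0,0,0,0,0,0],[0,0,0,0,0,0],[0,0,0,0,0,0]]])

```text
t: 8.28
tool_pos: [0.5695, 0.001, 0.0781]
orientation: [2.1, 2.333, 0.001]
force: [1.0, -0.4, 0.3]
opening: 0.0325
gripper_force: 0.0
```

```bash
python3 st.py; python3 - <<'E'
from h import *
s=eyes.read_camera("scene")[170:300,200:330];cv2.imwrite("pics/s3.png",cv2.resize(s,(520,520),interpolation=cv2.INTER_CUBIC))
E
```

```text
8.2833 [0.5695 0.001  0.0781] toolz [ 0.002 -0.001 -1.   ] yaw y 6.01 q [-0.09  0.16  1.72 -0.    1.26 -0.19] F [ 1.  -0.4  0.3] T [-0.02 -0.01  0.05] 0.03246507926214752 0.0
```

View pics/s3.png

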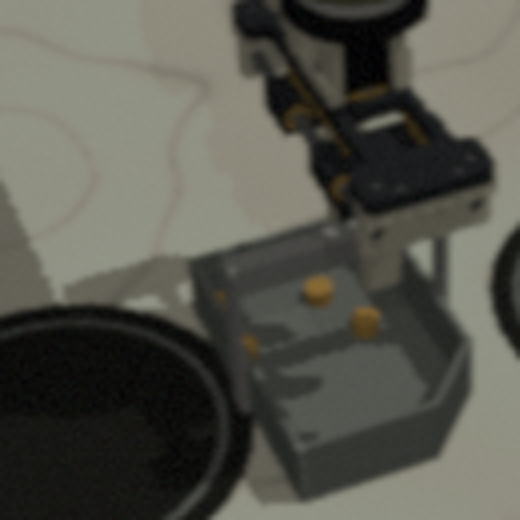

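```bash
python3 - <<'E'
from h import *
P=lambda u,v:(200+u/4-.4,170+v/4-.4)
for n,(p,z) in dict(bl=((192,265),.042),fl=((298,440),.042),flbot=((303,500),0),cf=((440,405),.042),cr=((470,345),.042),barL=((222,270),.1)).items():print(n,onz("scene",P(*p),z).round(4))
t=eyes.read_camera("top");cv2.imwrite("pics/t4.png",cv2.resize(t[200:320,270:430],(800,600),interpolation=cv2.INTER_CUBIC))
E
```

```text
bl [ 0.4985 -0.0837  0.042 ]
fl [ 0.6527 -0.0642  0.042 ]
flbot [ 0.6572 -0.0648  0.    ]
cf [0.6524 0.0151 0.042 ]
cr [0.6136 0.0458 0.042 ]
barL [ 0.5731 -0.0808  0.1   ]
```

View pics/t4.png

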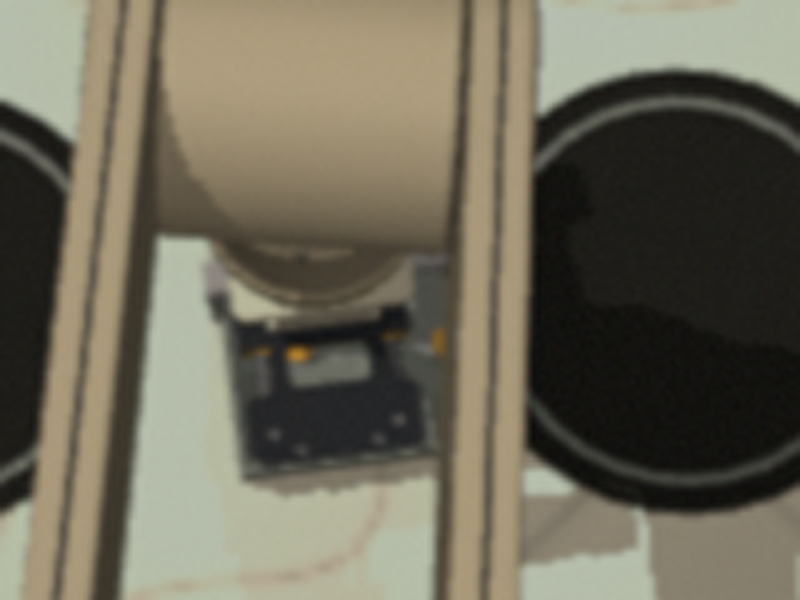

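Compared with the hand, the caddy slipped about 17 mm back along the bar; its centre is now near y = −0.016. I'll recentre and regrip at 60 N.

Emit:
arm_command(deltas=[[[0.1,-0.8,0,0,0,0],[0,-0.9,0,0,0,0],[0,0,-0.1,0,0,0],[0,0,0,0,0,0],[0,0,0,0,0,0],[0,0,0,0,0,0]]], gripper=-1, squeeze=60)

```text
t: 8.88
tool_pos: [0.5703, -0.0166, 0.0769]
orientation: [2.101, 2.332, 0.0]
force: [-1.9, -3.6, 1.9]
opening: 0.0135
gripper_force: 60.0
```

Emit:
arm_command(deltas=[[[0,0,0,0,0,0],[0,0,0,0,0,0],[0,0,0,0,0,0],[0,0,0,0,0,0],[0,0,0,0,0,0],[0,0,0,0,0,0]]])

```text
t: 9.38
tool_pos: [0.5703, -0.0161, 0.077]
orientation: [2.1, 2.333, 0.0]
force: [-1.6, -2.6, -0.6]
opening: 0.0134
gripper_force: 60.0
```

```bash
python3 st.py
```

```text
9.3833 [ 0.5703 -0.0161  0.077 ] toolz [ 0.002 -0.001 -1.   ] yaw y 6.01 q [-0.12  0.16  1.72 -0.    1.26 -0.22] F [-1.6 -2.6 -0.6] T [-0.57  0.16  0.11] 0.013447818699322036 60.004629492759705
```

Gripped with almost no vertical load. I'll slide on in short calls with a tiny upward bias and watch the force.

Emit:
arm_command(deltas=[[[0,0.1,0.03,0,0,0],[0,0.3,0,0,0,0],[0,0.5,0,0,0,0],[0,0.5,0,0,0,0],[0,0.5,0,0,0,0],[0,0.5,0,0,0,0]]])

```text
t: 9.88
tool_pos: [0.5701, 0.0088, 0.077]
orientation: [2.101, 2.334, 0.001]
force: [0.5, -0.6, -4.1]
opening: 0.0135
gripper_force: 60.0
```

```bash
python3 st.py
```

```text
9.8833 [0.5701 0.0088 0.077 ] toolz [ 0.001 -0.001 -1.   ] yaw y 6.02 q [-0.07  0.16  1.72 -0.    1.26 -0.18] F [ 0.5 -0.6 -4.1] T [-0.09 -0.08  0.06] 0.013539351580023336 59.99971389770508
```

Emit:
arm_command(deltas=[[[0,0.5,0,0,0,0],[0,0.5,0,0,0,0],[0,0.5,0,0,0,0],[0,0.5,0,0,0,0],[0,0.5,0,0,0,0],[0,0.5,0,0,0,0]]])

```text
t: 10.38
tool_pos: [0.5704, 0.0384, 0.0773]
orientation: [2.1, 2.333, 0.001]
force: [-0.3, -0.6, -4.4]
opening: 0.0135
gripper_force: 60.0
```

```bash
python3 st.py
```

```text
10.3833 [0.5704 0.0384 0.0773] toolz [ 0.002 -0.001 -1.   ] yaw y 6.01 q [-0.02  0.16  1.72 -0.    1.26 -0.13] F [-0.3 -0.6 -4.4] T [-0.02 -0.15  0.01] 0.013475618123338624 59.997913241386414
```

Emit:
arm_command(deltas=[[[0,0.5,-0.02,0,0,0],[0,0.5,0,0,0,0],[0,0.5,0,0,0,0],[0,0.5,0,0,0,0],[0,0.5,0,0,0,0],[0,0.5,0,0,0,0],[0,0.5,0,0,0,0],[0,0.5,0,0,0,0]]])

```text
t: 11.05
tool_pos: [0.5705, 0.0783, 0.0772]
orientation: [2.1, 2.333, 0.001]
force: [-0.3, -0.3, -4.7]
opening: 0.0136
gripper_force: 60.0
```

```bash
python3 st.py
```

```text
11.05 [0.5705 0.0783 0.0772] toolz [ 0.002 -0.001 -1.   ] yaw y 6.0 q [ 0.05  0.18  1.7  -0.    1.26 -0.06] F [-0.3 -0.3 -4.7] T [-0.09 -0.13  0.01] 0.013628562673742664 59.99789535999298
```

Emit:
arm_command(deltas=[[[0,0.5,-0.04,0,0,0],[0,0.5,0,0,0,0],[0,0.5,0,0,0,0],[0,0.5,0,0,0,0],[0,0.5,0,0,0,0],[0,0.5,0,0,0,0],[0,0.5,0,0,0,0],[0,0.5,0,0,0,0]]])

```text
t: 11.72
tool_pos: [0.5707, 0.1183, 0.077]
orientation: [2.1, 2.333, 0.001]
force: [-0.5, -1.8, -3.3]
opening: 0.0135
gripper_force: 60.0
```

```bash
python3 st.py
```

```text
11.7167 [0.5707 0.1183 0.077 ] toolz [ 0.003 -0.001 -1.   ] yaw y 5.99 q [ 0.12  0.19  1.68 -0.    1.26  0.01] F [-0.5 -1.8 -3.3] T [-0.24 -0.01  0.05] 0.013525574480623923 60.00657856464386
```

Emit:
arm_command(deltas=[[[0,0.5,0,0,0,0],[0,0.5,0,0,0,0],[0,0.5,0,0,0,0],[-0.1,0.5,0,0,0,0],[-0.1,0.5,0,0,0,0],[0,0.5,0,0,0,0],[0,0.5,0,0,0,0],[0,0.5,0,0,0,0]]])

```text
t: 12.38
tool_pos: [0.5687, 0.1578, 0.0772]
orientation: [2.1, 2.332, 0.0]
force: [0.8, 0.2, -3.8]
opening: 0.0137
gripper_force: 60.0
```

```bash
python3 st.py
```

```text
12.3833 [0.5687 0.1578 0.0772] toolz [ 0.003 -0.002 -1.   ] yaw y 6.0 q [ 0.19  0.21  1.66 -0.    1.27  0.08] F [ 0.8  0.2 -3.8] T [ 0.07 -0.27  0.05] 0.013665711996190733 59.99673664569855
```

Emit:
arm_command(deltas=[[[0,0.5,-0.03,0,0,0],[0,0.5,0,0,0,0],[0,0.5,0,0,0,0],[0,0.5,0,0,0,0],[0,0.5,0,0,0,0],[0,0.5,0,0,0,0],[0,0.4,0,0,0,0],[0,0,0,0,0,0],[0,0,0,0,0,0]]])

```text
t: 13.13
tool_pos: [0.5689, 0.1929, 0.0769]
orientation: [2.1, 2.333, 0.003]
force: [0.6, -1.9, 5.3]
opening: 0.0139
gripper_force: 60.0
```

```bash
python3 st.py; python3 - <<'E'
from h import *
s=eyes.read_camera("scene");t=eyes.read_camera("top")
print(eyes.camera_model("scene")["cx"])
a=cv2.resize(s[160:290,310:440],(520,520),interpolation=cv2.INTER_CUBIC)
cv2.imwrite("pics/s5.png",a);cv2.imwrite("pics/t5.png",t)
E
```

```text
13.1333 [0.5689 0.1929 0.0769] toolz [ 0.003 -0.    -1.   ] yaw y 6.03 q [ 0.24  0.24  1.63 -0.    1.27  0.14] F [ 0.6 -1.9  5.3] T [-0.4  -0.05  0.05] 0.013857632517342207 60.00924110412598
310.1082133539965
```

View pics/s5.png

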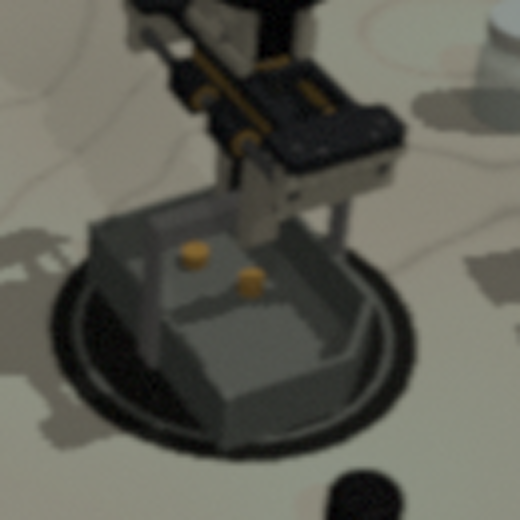

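The caddy sits flat on mat B with rim corners near (90,232), (222,400), (355,348) and (375,300) in the crop. I'll check how well it is centred.

```bash
python3 - <<'E'
from h import *
P=lambda u,v:(310+u/4-.4,160+v/4-.4)
th=np.radians(6);c,s=np.cos(th),np.sin(th)
for p,o in(((90,232),(-.085,-.06)),((222,400),(.085,-.06)),((355,348),(.085,.024)),((375,300),(.049,.06))):
    w=onz("scene",P(*p),.042);print(w.round(4),(w[:2]-np.array([c*o[0]-s*o[1],s*o[0]+c*o[1]])).round(4))
E
```

```text
[0.5    0.1236 0.042 ] [0.5783 0.1922]
[0.6591 0.1415 0.042 ] [0.5683 0.1923]
[0.6445 0.2288 0.042 ] [0.5625 0.1961]
[0.6112 0.2576 0.042 ] [0.5687 0.1928]
```

Emit:
arm_command(deltas=[[[0,0,0.3,0,0,0],[0,0,0.6,0,0,0],[0,0,0.9,0,0,0],[0,0,0.9,0,0,0],[0,0,0.9,0,0,0],[0,0,0.9,0,0,0],[0,0,0.9,0,0,0],[0,0,0.9,0,0,0],[0,0,0.5,0,0,0],[0,0,0.2,0,0,0],[0,0,0,0,0,0]]])

```text
t: 14.15
tool_pos: [0.5689, 0.1919, 0.1473]
orientation: [2.1, 2.332, 0.002]
force: [-0.4, 0.5, -4.6]
opening: 0.0129
gripper_force: 60.0
```

Emit:
arm_command(deltas=[[[0.1,0.12,0,-1,0.8,0],[0.2,0.25,0,-1.9,1.6,0],[0.2,0.25,0,-1.9,1.6,0],[0.2,0.25,0,-1.9,1.6,0],[0.2,0.25,0,-1.9,1.6,0],[0.2,0.25,0,-1.9,1.6,0],[0.2,0.25,0,-1.9,1.6,0],[0.2,0.25,0,-1.9,1.6,0],[0.2,0.25,0,-1.9,1.6,0],[0.2,0.25,0,-1.9,1.6,0]]])

```text
t: 14.98
tool_pos: [0.5875, 0.216, 0.1455]
orientation: [2.045, 2.273, -0.644]
force: [0.4, -0.1, -5.2]
opening: 0.0139
gripper_force: 60.0
```

```bash
python3 st.py
```

```text
14.9833 [0.5875 0.216  0.1455] toolz [-0.258 -0.311 -0.915] yaw y 3.49 q [ 0.39  0.63  1.06 -0.2   1.82  0.27] F [ 0.4 -0.1 -5.2] T [ 0.43 -0.57  0.03] 0.013865797770204014 59.9983012676239
```

Emit:
arm_command(deltas=[[[0.2,0.25,0,-1.9,1.6,0],[0.2,0.25,0,-1.9,1.6,0],[0.2,0.25,0,-1.9,1.6,0],[0.1,0.1,0,-1,0.8,0],[0,0,0,0,0,0],[0,0,0,0,0,0],[0,0,0,0,0,0],[0,0,0,0,0,0],[0,0,0,0,0,0],[0,0,0,0,0,0],[0,0,0,0,0,0],[0,0,0,0,0,0]]])

```text
t: 15.98
tool_pos: [0.5945, 0.2239, 0.1468]
orientation: [2.005, 2.227, -0.868]
force: [0.4, 0.5, -5.0]
opening: 0.0132
gripper_force: 60.0
```

```bash
python3 st.py; python3 - <<'E'
from h import *
s=eyes.read_camera("scene");t=eyes.read_camera("wrist")
a=cv2.resize(s[160:290,310:440],(400,400),interpolation=cv2.INTER_CUBIC)
b=cv2.resize(t[80:330,200:450],(400,400),interpolation=cv2.INTER_CUBIC)
cv2.imwrite("pics/s6.png",np.hstack([a,b]))
E
```

```text
15.9833 [0.5945 0.2239 0.1468] toolz [-0.342 -0.411 -0.845] yaw y 1.22 q [ 0.42  0.81  0.84 -0.26  1.99  0.27] F [ 0.4  0.5 -5. ] T [ 0.58 -0.63 -0.01] 0.013217636241357151 59.99868035316467
```

View pics/s6.png

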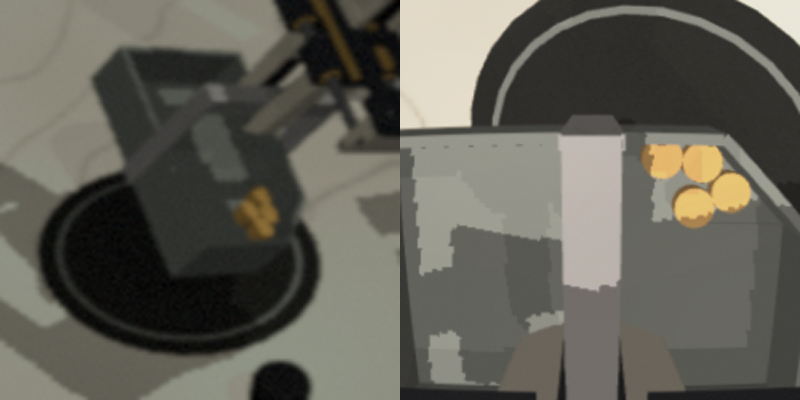

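All four studs are in the cut corner's region, but bunched towards the +y wall. A short extra tilt towards +x, then back, should seat them against the slanting wall.

Emit:
arm_command(deltas=[[[0.1,0,0.3,-0.2,2,0],[0.2,0,0.3,-0.3,3,0],[0.2,0,0.3,-0.3,3,0],[0.1,0,0.1,-0.2,2,0],[0,0,0,0,0,0],[0,0,0,0,0,0],[0,0,0,0,0,0],[0,0,0,0,0,0],[0,0,0,0,0,0],[0,0,0,0,0,0]]])

```text
t: 16.92
tool_pos: [0.6005, 0.2243, 0.1574]
orientation: [-1.88, -2.168, 1.035]
force: [0.6, 0.1, -4.9]
opening: 0.0131
gripper_force: 60.0
```

```bash
python3 st.py; python3 - <<'E'
from h import *
s=eyes.read_camera("scene");t=eyes.read_camera("wrist")
a=cv2.resize(s[160:290,310:440],(400,400),interpolation=cv2.INTER_CUBIC)
b=cv2.resize(t[80:330,250:500],(400,400),interpolation=cv2.INTER_CUBIC)
cv2.imwrite("pics/s7.png",np.hstack([a,b]))
E
```

```text
16.9167 [0.6005 0.2243 0.1574] toolz [-0.482 -0.425 -0.766] yaw y 0.84 q [ 0.4   1.03  0.54 -0.26  2.23  0.17] F [ 0.6  0.1 -4.9] T [ 0.65 -0.9  -0.04] 0.013118438578293055 59.99901294708252
```

View pics/s7.png

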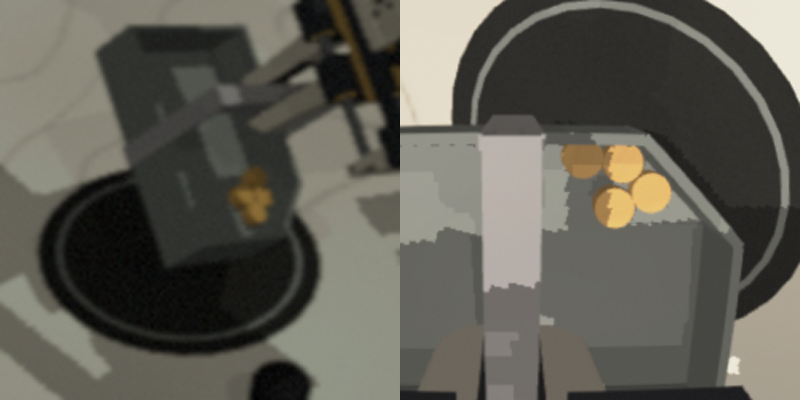

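Same picture: two studs lean on the slanting wall near its +y end, with the other two behind them. I've used all my picture views, so I'll measure stud positions in the caddy frame by casting rays onto the tilted floor.

```bash
cat > studs.py <<'E'
from h import *
s=monitor.read_state();RT=cv2.Rodrigues(s["orientation"])[0]
mW=eyes.camera_model
Rc=np.c_[RT[:,1],RT[:,0],-RT[:,2]]   # caddy x=tool y, z=-tool z
if np.linalg.det(Rc)<0: print("det")
o=s["tool_pos"]-Rc[:,2]*.077
print("caddy up",Rc[:,2].round(3),"origin",o.round(3),"corner pts z",[(o+Rc@np.array(p))[2].round(3) for p in((.063,.038,.004),(.085,.024,0),(.049,.06,0),(.085,-.06,0),(-.085,.06,0))])
for n in("wrist","scene"):
    im=eyes.read_camera(n)
    h=cv2.cvtColor(im,cv2.COLOR_BGR2HSV)
    m=cv2.inRange(h,(8,110,70),(28,255,255))
    if n=="scene": m[:, :310]=0;m[:,440:]=0;m[:160]=0;m[290:]=0
    else:
        m[:60]=0;m[300:]=0;m[:,:200]=0;m[:,520:]=0
    k,l,st,ce=cv2.connectedComponentsWithStats(m)
    if n=="wrist":
        D=cv2.distanceTransform(m,cv2.DIST_L2,5)
        pts=[]
        D2=D.copy()
        while D2.max()>5 and len(pts)<6:
            v,u=np.unravel_index(D2.argmax(),D2.shape);pts.append((u,v,round(float(D2[v,u]),1)));cv2.circle(D2,(int(u),int(v)),18,0,-1)
    else: pts=[(*ce[i],st[i,4]) for i in range(1,k) if st[i,4]>8]
    for p in pts:
        c,d=ray(n,p[:2]);c=Rc.T@(c-o);d=Rc.T@d
        print(n,p,(1e3*(c+d*(.014-c[2])/d[2])).round(0))
E
python3 studs.py
```

```text
caddy up [0.482 0.425 0.766] origin [0.563 0.191 0.098] corner pts z [np.float64(0.054), np.float64(0.044), np.float64(0.051), np.float64(0.074), np.float64(0.123)]
wrist (np.int64(405), np.int64(199), 12.2) [54. 40. 14.]
wrist (np.int64(383), np.int64(209), 12.0) [40. 33. 14.]
wrist (np.int64(389), np.int64(182), 11.8) [43. 50. 14.]
wrist (np.int64(363), np.int64(180), 10.0) [26. 51. 14.]
scene (np.float64(419.06666666666666), np.float64(163.93333333333334), np.int32(15)) [-108.  207.   14.]
scene (np.float64(391.41975308641975), np.float64(223.90740740740742), np.int32(162)) [45. 35. 14.]
```

The measured wall contacts match a rigid grasp. The studs sit at (54,40), (43,50), (40,33) and (26,51) mm. I'll ease the y tilt so they run along the slanting wall, then tilt back.

Emit:
arm_command(deltas=[[[0,-0.3,0,2.7,0.3,0],[0,-0.3,0,2.7,0.3,0],[0,-0.3,0,2.7,0.3,0],[0,-0.3,0,2.7,0.3,0],[0,-0.3,0,2.7,0.3,0],[0,-0.3,0,2.7,0.3,0],[0,-0.3,0,2.7,0.3,0],[0,0,0,1,0.1,0],[0,0,0,0,0,0],[0,0,0,0,0,0],[0,0,0,0,0,0],[0,0,0,0,0,0]]])

```text
t: 18.12
tool_pos: [0.6002, 0.2038, 0.1561]
orientation: [-1.685, -2.157, 0.638]
force: [0.9, 0.5, -5.2]
opening: 0.0141
gripper_force: 60.0
```

```bash
python3 studs.py
```

```text
caddy up [0.514 0.144 0.845] origin [0.561 0.193 0.091] corner pts z [np.float64(0.06), np.float64(0.045), np.float64(0.064), np.float64(0.047), np.float64(0.135)]
wrist (np.int64(404), np.int64(198), 12.2) [53. 40. 14.]
wrist (np.int64(420), np.int64(216), 12.2) [64. 29. 14.]
wrist (np.int64(404), np.int64(233), 12.0) [54. 17. 14.]
wrist (np.int64(388), np.int64(182), 11.0) [42. 50. 14.]
scene (np.float64(394.14942528735634), np.float64(226.1206896551724), np.int32(174)) [57. 27. 14.]
```

Emit:
arm_command(deltas=[[[0,0.3,0,-2.5,-1.3,0],[0,0.3,0,-2.5,-1.3,0],[0,0.3,0,-2.5,-1.3,0],[0,0.3,0,-2.5,-1.3,0],[0,0.3,0,-2.5,-1.3,0],[0,0.3,0,-2.5,-1.3,0],[0,0.3,0,-2.5,-1.3,0],[0,0,0,0,0,0],[0,0,0,0,0,0],[0,0,0,0,0,0],[0,0,0,0,0,0],[0,0,0,0,0,0]]])

```text
t: 19.22
tool_pos: [0.6008, 0.2232, 0.1566]
orientation: [-1.951, -2.257, 0.898]
force: [-0.6, -0.6, -4.6]
opening: 0.0132
gripper_force: 60.0
```

```bash
python3 studs.py; python3 st.py
```

```text
caddy up [0.38  0.401 0.834] origin [0.572 0.192 0.092] corner pts z [np.float64(0.055), np.float64(0.047), np.float64(0.051), np.float64(0.076), np.float64(0.109)]
wrist (np.int64(392), np.int64(184), 12.4) [45. 49. 14.]
wrist (np.int64(409), np.int64(203), 12.0) [56. 37. 14.]
wrist (np.int64(424), np.int64(220), 12.0) [67. 26. 14.]
wrist (np.int64(429), np.int64(243), 11.6) [72. 11. 14.]
scene (np.float64(421.22222222222223), np.float64(171.66666666666666), np.int32(9)) [-102.  213.   14.]
scene (np.float64(437.1111111111111), np.float64(178.22222222222223), np.int32(9)) [-81. 261.  14.]
scene (np.float64(395.9479166666667), np.float64(230.36458333333334), np.int32(96)) [55. 34. 14.]
19.3167 [0.6008 0.2234 0.1566] toolz [-0.38  -0.401 -0.834] yaw y 3.16 q [ 0.41  0.87  0.75 -0.25  2.06  0.2 ] F [ 0.4  0.8 -5. ] T [ 0.61 -0.67 -0.03] 0.013416859288239658 59.9984335899353
```

The three row studs and the fourth lie in a line along the slanting wall, all within about 28 mm of the corner point. The caddy is centred over mat B, with about 45 mm of clearance at its lowest point. I'll hold still briefly and hand in.

Emit:
arm_command(deltas=[[[0,0,0,0,0,0],[0,0,0,0,0,0],[0,0,0,0,0,0],[0,0,0,0,0,0],[0,0,0,0,0,0],[0,0,0,0,0,0]]])

```text
t: 19.82
tool_pos: [0.6004, 0.2241, 0.1564]
orientation: [-1.95, -2.258, 0.898]
force: [0.1, 0.4, -4.9]
opening: 0.0135
gripper_force: 60.0
```

```bash
python3 studs.py; python3 -c "
from h import *
print(ticket.close_job())"
```

```text
caddy up [0.379 0.402 0.833] origin [0.571 0.193 0.092] corner pts z [np.float64(0.055), np.float64(0.047), np.float64(0.05), np.float64(0.076), np.float64(0.109)]
wrist (np.int64(392), np.int64(184), 12.4) [45. 49. 14.]
wrist (np.int64(409), np.int64(203), 12.0) [56. 37. 14.]
wrist (np.int64(424), np.int64(220), 12.0) [67. 26. 14.]
wrist (np.int64(429), np.int64(243), 11.6) [72. 11. 14.]
scene (np.float64(416.9), np.float64(162.1), np.int32(10)) [-131.  213.   14.]
scene (np.float64(396.0412371134021), np.float64(230.2680412371134), np.int32(97)) [55. 34. 14.]
the job is handed in; nothing more can be done
None
```

The job is handed in at about 20 s: the caddy is held still over the middle of the second mat, about 45 mm clear and tilted about 34° with the cut corner lowest, and the four studs lie 7–28 mm from the corner point (three on the slanting wall, the fourth beside them on the +x wall); midway through the slide it tipped slightly and slipped about 17 mm along the bar, so I set it flat and regripped.

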